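# Take the spent cartridge out of the bench fume extractor

## Task

The fume extractor on the pipe-soldering bench needs its spent filter cartridge out: press the blue bayonet cover down against its spring and, keeping it down, twist it anticlockwise (seen from above) about a quarter turn until its ears line up with the notches, so that it springs free, then lift it off and lay it handle up, wholly on the black rubber mat. Then draw the cartridge out by its green pull bar and stand it upright on the floor of the yellow bin. Do not wrench the cover past its catches without pressing it, set both parts down rather than drop them, and leave the organ pipe in its cradle, the amber jar and the roll of tape where they are.

Things in the scene. Friction and masses are not known exactly. Their poses are not given: they have to be found in the camera images.
- extractor: Fume extractor, fixed: grey cabinet 230 (x) x 200 (y) x 85 mm high with a round steel filter pot, 130 mm outside diameter, on the middle of its top, rim 155 mm above the bench. Origin: on the pot's axis, at bench level; z up; x is the line of the cover's bar and ears while locked (red marks on the rim, 2 degrees of play). Inside, a spring seat that turns freely pushes the cartridge up against the cover.
- collar (a point): Centre of the pot's rim, 155 mm above the bench. The rim carries an inward ledge (bore 96 mm, 5 mm thick) with two opposite notches for the ears. Ribs 4.5 mm deep under the ledge stop the ears from turning unless the cover is held 5 mm or more down over the first 38 degrees; after that, if let go, it merely rests under the ledge where it is. A solid stop blocks clockwise turning.
- notch (a point): Middle of one of the two notches in the rim (green mark), 52 mm from the pot's axis, 80 degrees anticlockwise (from above) of the extractor's x axis; the other is opposite. The ears rise through the notches when the cover has been turned 75 to 83 degrees from locked; a solid stop ends the turn at 83.
- cover_bar (a point): Grip point on the middle of the white bar of the blue cover (loose, about 0.28 kg). x along the bar and the two ears, z up. Bar 70 (x) x 14 (y) x 34 mm high on the cover's flat round top (92 mm diameter). This point lies 10 mm below the bar's top edge, 24 mm above the flat top, 63 mm above the underside; 207 mm above the bench while locked. Straddle the bar with the fingertips on the flat top, or pinch it.
- cover: The same cover; origin: centre of its underside; 109 mm over its two ears. About 6 N (4 to 8) start it down, then 0.4 N more per mm, to a solid stop 10 mm down: press about 7 mm and keep it there through the turn. Let go with its ears in the notches, it springs up to rest 8 mm above its locked height, still in the notches, to be lifted straight off.
- cartridge_grip (a point): Grip point on the middle of the green pull bar on the spent cartridge (loose, about 0.22 kg; white and grey, pleated, 88 mm diameter, 45 mm high). Bar 56 (x) x 12 (y) x 30 mm high; this point is 9 mm below its top edge, 66 mm above the cartridge's underside; z up. Under the cover at first, and may turn with it (any yaw); with the cover off, the spring holds this point 173 mm above the bench.
- cartridge: The same cartridge; origin: centre of its underside; z up. Draw it straight up by 70 mm or more to clear the pot (4 mm of clearance all round at the ledge).
- mat: Black rubber mat 240 (x) x 200 (y) x 4 mm, fixed, for the cover. Origin: centre of its underside, at bench level; z up. Its place and that of the bin may be exchanged from run to run (left or right of the extractor).
- bin: Yellow open bin for spent cartridges, fixed: 180 (x) x 200 (y) x 60 mm high outside, walls and floor 4 mm. Origin: centre of its underside, at bench level; z up.
- pipe: Grey-green metal organ pipe, 33 mm diameter, 360 mm long, lying along its y axis in a dark wooden cradle, behind and to the right of the extractor (seen from the robot); leave alone. Origin: on its axis.
- flux: Amber jar with metal lid, 64 mm diameter, 75 mm high; leave alone. Origin: centre of its underside.
- tape: Roll of tan masking tape lying flat, 100 mm diameter, 24 mm high; leave alone. Origin: centre of its underside.
There are look-alikes about, which are no part of the job. Of the things shaped like the cover, the blue one is meant.

How it is judged:
By the outcome, as a careful person would: the job done as asked, in the order asked, and still so for the second after the job is handed in, with the robot touching nothing.
It also fails if it takes over 61 s, if anything falls off the work surface, if the arm or the gripper's body presses on something with over 40 N, if the wrist force passes 120 N, or if a joint passes its speed limit or range.

## Robot

A 7-joint arm with a two-finger parallel gripper is mounted at the origin on the work surface. World frame = base frame: x ahead of the robot, y to its left, z up, the work surface at z = 0. Lengths are in mm, angles in rad, forces in N, time in s.
With the tool pointing down it reaches from about 400 to 875 mm from the base axis. Payload 19.3 kg.
Tool frame: the origin (TCP) lies at the very end of the fingers, on their centre line; the grasp point (between the pads) lies 19 mm behind it (grip_point_offset is the z of the grasp point in the tool frame, in mm); z points along the fingers, x is the direction in which the jaws open and shut, and the axes are right-handed (so a half turn about z gives the same grasp; the last joint's range is limited). The gripper opens to 85 mm and grips with 20 to 120 N. Pads are 22 mm wide; open, the fingers measure 114 mm over their backs; the gripper's body (76 mm by 85 mm) begins 54 mm behind the grasp point. The pads swing forward as they close: fully open they stand 13 mm farther back than shut.
Start: joints at [-1.192, 0.521, -0.036, 1.599, 0.021, 1.021, -0.113], TCP at [271.194, 563.088, 231.291] pointing down, gripper open.
Joint ranges: [-2.91, 2.91], [-0.3, 2.13], [-1.5, 1.42], [0.17, 2.43], [-1.26, 4.41], [0.16, 1.93], [-2.52, 2.52]. Speed limits (rad/s): [1.89, 1.89, 2.39, 2.39, 3.01, 3.01, 3.01].

## Interface

Orientations are given as a 3x3 rotation matrix whose columns are the frame's x, y, z axes.
In Python, from workcell import movep, movel, goto_joints, open_gripper, clamp, wait, inverse_kinematics, read_state, camera, PlanningError, finish_job, grip_point_offset gives the robot as it stands. Calls block until the motion is done:
- movep(position, orientation): joint-space move of the TCP to a pose.
- movel(position, frame=None, max_speed=150, guard=None): straight line of the TCP; frame=None keeps the orientation; max_speed is the mean speed in mm/s. With guard (N) it stops when the force on the tool has changed by that much, and returns True; else False.
- goto_joints(angles): joint-space move.
- open_gripper() and clamp(): open the fingers fully, or close them until they stop; the grip force is fixed at half the most.
- wait(seconds).
- inverse_kinematics(position, orientation): joint angles nearest the present ones, or None.
- read_state(): the state.
- camera(name): name is "side" or "top"; returns a dict with "image" (420x560x3 uint8, blue, green, red), "range_z" (420x560 float32, mm along the optical axis (not along the pixel's ray), 0 where there is no reading), "fx", "fy", "cx", "cy" (pixels), "cam_to_world" (4x4, takes a point from camera to world coordinates). Camera axes: x right, y up, looking along -z (the intrinsics and any distortion apply to the point x, -y, -z); pixel columns grow to the right and rows downward; lengths in mm; the calibration is good to about 2 mm. A picture is of the moment at which its call begins.
A pose or a line that the arm cannot do raises PlanningError and nothing moves.
- finish_job(): hands the job in, once; it reports no verdict.
The state is a dict: "time": time; "qpos": joint angles; "qvel": joint speeds; "joint_efforts": joint torques, N m; "eef_pos": TCP position; "tool_rot": TCP orientation; "ft_force": force on the tool from outside, world axes, zero at the start; "torque": the same for the moment, N m; "finger_gap": finger opening in mm.
Only numpy, scipy, OpenCV 4.12 (cv2) and the standard library are available. Lean on these libraries where they do the work, as an engineer would, in place of code of your own. Each camera call takes 0.05 s, during which the arm holds its last target.

## Working session

There is one attempt and no reset: what is moved stays moved. The work goes in short steps, each a Python script; the robot and the scene stay as the last script left them, time stands still between calls to the robot, and variables do not carry over. Pictures are saved under pics/ and viewed, and the job is handed in when it is done.

```bash
ls; mkdir -p pics; python3 - <<'E'
from workcell import *
import cv2,numpy as np
s=read_state();print(s, grip_point_offset)
for n in("top","side"):
    c=camera(n);cv2.imwrite(f"pics/{n}0.png",c["image"]);np.savez(f"{n}0.npz",**c)
    print(n,c["fx"],c["fy"],c["cx"],c["cy"],c["cam_to_world"],c.keys(),(c["range_z"]>0).mean())
E
```

```text
pics
{'time': 0.0, 'qpos': array([-1.19219434,  0.52205552, -0.03631149,  1.59997643,  0.02120708,
        1.02111149, -0.11283618]), 'qvel': array([ 2.91312403e-03, -2.28583621e-03,  5.22716517e-04,  7.27026066e-04,
        4.95956608e-04, -1.00694868e-03,  8.75135666e-05]), 'joint_efforts': array([-1.34264599e-03, -9.27120996e+01,  1.97911732e+00, -3.69962633e+01,
        1.77399558e-02,  7.79947004e-03, -2.09389412e-06]), 'eef_pos': array([271.07871413, 562.78628857, 230.71136163]), 'tool_rot': array([[ 4.33937422e-01,  9.00942917e-01, -4.16705831e-04],
       [ 9.00942265e-01, -4.33937611e-01, -1.08860434e-03],
       [-1.16159470e-03,  9.69582666e-05, -9.99999321e-01]]), 'ft_force': array([ 0.97221848, -0.14792426, -0.47792276]), 'torque': array([-0.04276637,  0.0080567 ,  0.05356733]), 'finger_gap': 85.16711345670848} -18.700000000000003
top 386.87873497632205 386.87873497632205 282.6997869329318 219.55199911729082 [[ 2.79043409e-02  9.94880580e-01 -9.71286753e-02  3.82681227e+02]
 [-9.99277074e-01  3.02728606e-02  2.29974624e-02  2.60707308e+01]
 [ 2.58200915e-02  9.64167294e-02  9.95006099e-01  1.19123390e+03]
 [ 0.00000000e+00  0.00000000e+00  0.00000000e+00  1.00000000e+00]] dict_keys(['image', 'range_z', 'fx', 'fy', 'cx', 'cy', 'cam_to_world']) 0.9959651360544217
side 381.9933755957416 381.9933755957416 273.7282226489027 207.30168231471944 [[ 8.59798839e-01  2.20811064e-01 -4.60422014e-01  7.01986516e+01]
 [-5.09961823e-01  4.17522542e-01 -7.52073046e-01 -6.85759118e+02]
 [ 2.61705204e-02  8.81429181e-01  4.71590609e-01  5.94115771e+02]
 [ 0.00000000e+00  0.00000000e+00  0.00000000e+00  1.00000000e+00]] dict_keys(['image', 'range_z', 'fx', 'fy', 'cx', 'cy', 'cam_to_world']) 0.9958886054421768
```

View pics/top0.png

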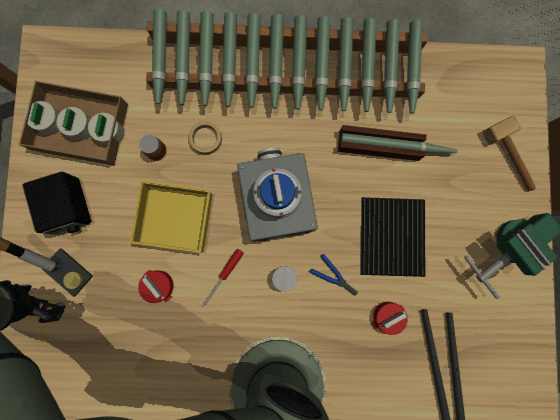

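View pics/side0.png

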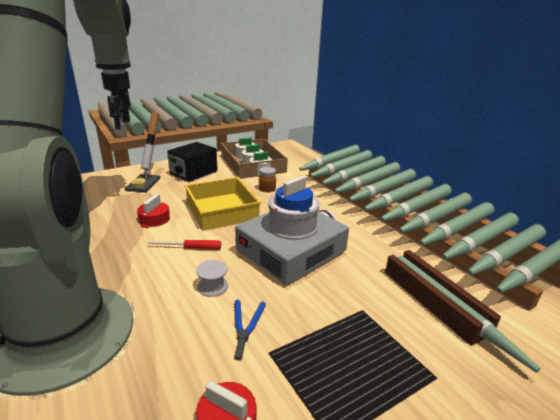

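```bash
cat > h.py <<'E'
import numpy as np,cv2
def cloud(c):
    v,u=np.mgrid[0:420,0:560].astype(float); z=c["range_z"].astype(float)
    P=np.stack([(u-c["cx"])/c["fx"]*z,-(v-c["cy"])/c["fy"]*z,-z],-1)
    M=c["cam_to_world"]; return P@M[:3,:3].T+M[:3,3]
def ray(c,u,v,z):
    M=c["cam_to_world"]; d=M[:3,:3]@np.array([(u-c["cx"])/c["fx"],-(v-c["cy"])/c["fy"],-1.]); o=M[:3,3]
    return o+d*(z-o[2])/d[2]
def rect(c,mask,z):
    v,u=np.nonzero(mask); p=np.array([ray(c,a,b,z)[:2] for a,b in zip(u,v)])
    (cx,cy),(w,h),a=cv2.minAreaRect(p.astype(np.float32))
    if w<h: a+=90;w,h=h,w
    a=(a+90)%180-90
    return np.round([cx,cy,w,h,a],1), p.mean(0).round(1)
E
python3 - <<'E'
from h import *
for n in("top","side"):
    c=dict(np.load(f"{n}0.npz"));P=cloud(c);im=c["image"];hsv=cv2.cvtColor(im,cv2.COLOR_BGR2HSV)
    H,S,V=[hsv[...,i].astype(int) for i in range(3)]
    def big(m,roi=None):
        m=m.astype(np.uint8)
        if roi: k=np.zeros_like(m);k[roi[1]:roi[3],roi[0]:roi[2]]=1;m=m*k
        k,l,s,_=cv2.connectedComponentsWithStats(m); i=1+np.argmax(s[1:,4]);return l==i
    yel=big((H>20)&(H<32)&(S>150)&(V>60),(125,175,215,260) if n=="top" else (180,170,260,225))
    roi=(255,165,300,215) if n=="top" else (265,170,325,235)
    blue=big((H>100)&(H<130)&(S>130)&(V>60),roi)
    white=big((S<70)&(V>140)&(P[...,2]>190),roi)
    mat=big((V<70)&(abs(P[...,2]-3)<8),(350,190,435,285) if n=="top" else (265,305,440,420))
    for nm,m in(("bin",yel),("blue",blue),("bar",white),("mat",mat)):
        p=P[m]; z=np.percentile(p[:,2],[2,50,98]).round(1); print(n,nm,m.sum(),"med",np.median(p,0).round(1),"z",z)
        zt=dict(bin=60,blue=183,bar=217,mat=4)[nm]
        for zz in {zt}: print("   rect at",zz,*rect(c,m,zz))
    # bar top by cloud
    t=white&(P[...,2]>212); q=P[t]; print("bartop",len(q),q.mean(0).round(1),cv2.minAreaRect(q[:,:2].astype(np.float32)))
    np.save(n+"bar.npy",q)
    sc=cv2.resize(im[roi[1]-25:roi[3]+35,roi[0]-25:roi[2]+25],None,fx=6,fy=6,interpolation=cv2.INTER_CUBIC); cv2.imwrite(f"pics/{n}z.png",sc[:600,:800])
E
```

```text
top bin 4525 med [494.3 338.7   4.9] z [-0.6  4.9 62.8]
   rect at 60 [493.  325.  212.6 186.2  83.9] [490.5 325.5]
top blue 727 med [557.1  21.4 182.5] z [178.2 182.5 186.1]
   rect at 183 [557.8  19.9  89.7  88.1 -88.1] [557.1  19.5]
top bar 108 med [558.5  19.1 216.5] z [213.  216.5 220.8]
   rect at 217 [559.6  19.   66.7  10.5  11.9] [559.1  19. ]
top mat 4889 med [ 455.3 -343.4    3.3] z [-1.5  3.3  8. ]
   rect at 4 [ 4.573e+02 -3.425e+02  2.394e+02  1.968e+02 -4.000e-01] [ 456.  -343.1]
bartop 108 [559.2  19.  216.4] ((559.8372802734375, 19.08632469177246), (66.9731216430664, 10.505942344665527), 12.17499828338623)
side bin 2743 med [497.3 351.   28.3] z [ 1.  28.3 60.4]
   rect at 60 [479.  286.3 303.1 205.2  82.9] [473.5 275.6]
side blue 591 med [543.1 -10.2 178.7] z [154.9 178.7 183.3]
   rect at 183 [539.  -12.3 118.7  88.4  57.1] [536.4 -19.6]
side bar 111 med [553.6  13.9 214.9] z [202.9 214.9 217.3]
   rect at 217 [554.4   2.6  76.   36.8  11.9] [552.5   8.2]
side mat 9086 med [ 447.8 -354.9    3.5] z [1.4 3.5 5.6]
   rect at 4 [ 4.548e+02 -3.460e+02  2.375e+02  1.975e+02 -1.000e-01] [ 450.4 -351.8]
bartop 82 [551.3   7.  220. ] ((312.0653381347656, -316.60125732421875), (881.303466796875, 49.11309814453125), 53.578121185302734)
```

View pics/topz.png

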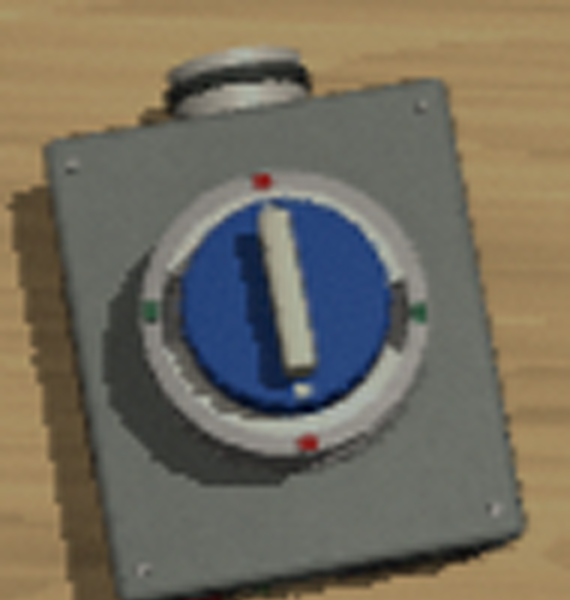

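View pics/sidez.png

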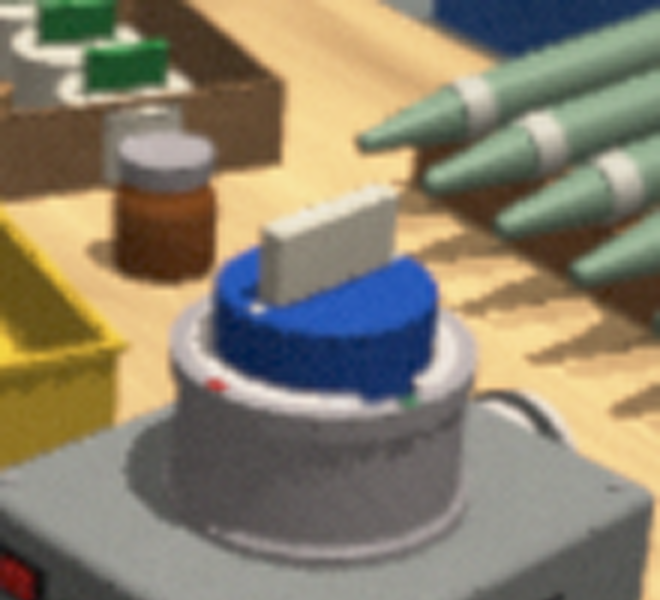

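```bash
python3 - <<'E'
from h import *
for n in("top","side"):
    c=dict(np.load(f"{n}0.npz"));P=cloud(c);im=c["image"];hsv=cv2.cvtColor(im,cv2.COLOR_BGR2HSV)
    H,S,V=[hsv[...,i].astype(int) for i in range(3)];X,Y,Z=P[...,0],P[...,1],P[...,2]
    near=np.hypot(X-558,Y-19)<75
    for nm,m in (("red",near&((H<8)|(H>172))&(S>100)&(Z>140)&(np.hypot(X-558,Y-19)>44)),("green",near&(H>40)&(H<85)&(S>80)&(Z>140)),("rim",near&(abs(Z-155)<5)),("cab",(np.hypot(X-558,Y-19)<170)&(abs(Z-85)<4))):
        k,l,s,ct=cv2.connectedComponentsWithStats(m.astype(np.uint8))
        for i in range(1,k):
            if s[i,4]>=3: 
                p=P[l==i];r=ray(c,*ct[i],155)
                print(n,nm,s[i,4],ct[i].round(1),np.median(p,0).round(1),"ray155",r.round(1)[:2])
                if nm=="cab" and s[i,4]>500: print(cv2.minAreaRect(p[:,:2].astype(np.float32)))
                if nm=="rim" and s[i,4]>50: print(cv2.minEnclosingCircle(p[:,:2].astype(np.float32)))
    yel=(H>20)&(H<32)&(S>150)&(abs(X-493)<160)&(abs(Y-325)<160)
    for lo,hi in((0,8),(55,66)):
        p=P[yel&(Z>lo)&(Z<hi)][:,:2].astype(np.float32);print(n,"bin",lo,len(p),cv2.minAreaRect(p))
    t=P[near&(Z>212)&(Z<222)&(S<80)];print("bar top",len(t),t.mean(0),cv2.minAreaRect(t[:,:2].astype(np.float32)))
E
```

```text
top red 6 [273.  169.5] [619.9  32.4 155.8] ray155 [620.   32.4]
top red 6 [281.  213.5] [500.1   7.2 155.1] ray155 [500.1   7.2]
top green 4 [254.5 191.5] [557.7  80.6 154.8] ray155 [557.7  80.5]
top green 4 [299.5 191.5] [561.8 -41.4 155.2] ray155 [561.7 -41.3]
top rim 711 [276.6 193.2] [545.3  21.1 154.5] ray155 [555.1  20.7]
((559.856201171875, 20.224489212036133), 65.14143371582031)
top cab 13 [268.9 151.6] [688.5  46.2  83.6] ray155 [669.4  45. ]
top cab 3245 [276.5 198.1] [537.6  21.6  84.6] ray155 [541.7  20.6]
((564.71337890625, 21.29937744140625), (239.7176971435547, 199.37969970703125), 11.382588386535645)
top cab 3 [261.3 199. ] [548.3  64.8  85.1] ray155 [537.8  61.4]
top bin 0 3097 ((493.78399658203125, 327.78631591796875), (198.5500946044922, 172.44851684570312), 83.93289947509766)
top bin 55 633 ((493.4913330078125, 328.828125), (206.943603515625, 186.66651916503906), 83.82955932617188)
bar top 145 [558.64010403  19.77212618 216.12392244] ((558.8519897460938, 19.744291305541992), (69.21190643310547, 13.8880615234375), 12.477078437805176)
side red 5 [275.8 208.6] [500.8   7.6 154.1] ray155 [500.    6.4]
side rim 473 [292.7 207.6] [528.4 -16.6 154. ] ray155 [539.1  -8.6]
((556.63623046875, 16.524999618530273), 65.74723815917969)
side cab 10 [324.7 211.2] [685.3  47.5  81.5] ray155 [597.5 -60.1]
side cab 2045 [290.1 235. ] [503.9 -31.5  84. ] ray155 [ 465.6 -110.5]
((557.4524536132812, 17.770263671875), (229.52723693847656, 199.5723419189453), 11.3240385055542)
side bin 0 724 ((518.4024047851562, 347.0649108886719), (250.14126586914062, 228.9893035888672), 83.76380920410156)
side bin 55 406 ((492.3990478515625, 327.2848815917969), (212.81607055664062, 189.03045654296875), 83.43382263183594)
bar top 84 [556.03263651  15.40074855 215.34702099] ((557.8905029296875, 16.901334762573242), (68.4927749633789, 13.736188888549805), 11.575697898864746)
```

```bash
cat >> h.py <<'E'
def R(yawdeg):
    a=np.radians(yawdeg);c,s=np.cos(a),np.sin(a)
    return np.array([[c,s,0],[s,-c,0],[0,0,-1.]])
E
python3 - <<'E'
from h import *
from workcell import *
for y in(102,141,181,185,-78,-39,1,5):
    q=inverse_kinematics([559,19,187],R(y));print(y,None if q is None else np.round(q,2))
for p in([456,-343,48],[456,-343,250],[493,327,51]):
    for y in (0,90,-90,180):
        q=inverse_kinematics(p,R(y));print(p,y,None if q is None else np.round(q,2))
E
```

```text
102 [-0.16  0.47  0.02  1.82 -0.01  0.85  1.65]
141 [-0.04  0.47 -0.13  1.82  0.08  0.86  2.25]
181 [-0.87  0.85  1.23  1.86 -0.9   1.13 -2.42]
185 [-0.87  0.85  1.23  1.86 -0.9   1.13 -2.35]
-78 [-0.58  0.55  0.63  1.84 -0.41  0.88 -1.11]
-39 [-0.55  0.54  0.59  1.84 -0.38  0.87 -0.46]
1 [-0.46  0.51  0.45  1.84 -0.29  0.86  0.15]
5 [-0.45  0.51  0.44  1.84 -0.28  0.86  0.21]
[456, -343, 48] 0 [ 0.26  0.74  0.41  1.89 -0.49  0.61  0.98]
[456, -343, 48] 90 [ 0.53  0.69  0.02  1.87 -0.02  0.58  2.13]
[456, -343, 48] -90 [ 0.11  0.81  0.64  1.89 -0.75  0.69 -0.36]
[456, -343, 48] 180 [-0.08  1.01  1.01  1.9  -1.11  0.92 -1.64]
[456, -343, 250] 0 [-0.06  0.57  0.9   1.76 -0.5   1.06  1.02]
[456, -343, 250] 90 [ 0.87  0.44 -0.45  1.71  0.22  1.04  1.91]
[456, -343, 250] -90 [-0.04  0.56  0.87  1.76 -0.48  1.06 -0.57]
[456, -343, 250] 180 [-0.19  0.75  1.23  1.76 -0.76  1.2  -1.88]
[493, 327, 51] 0 [-0.8   0.72  0.17  1.82 -0.19  0.62 -0.52]
[493, 327, 51] 90 [-0.62  0.71 -0.09  1.81  0.1   0.63  0.79]
[493, 327, 51] -90 [-1.02  0.78  0.5   1.83 -0.57  0.67 -1.76]
[493, 327, 51] 180 [-0.38  0.74 -0.44  1.8   0.46  0.7   2.06]
```

```bash
python3 - <<'E'
from h import *
from workcell import *
def st(t):
    s=read_state();print(t,round(s["time"],2),s["eef_pos"].round(1),s["ft_force"].round(1),s["torque"].round(2),round(s["finger_gap"],1),s["qpos"].round(2))
movep([559,19,250],R(-78));st("above")
movel([559,19,187],max_speed=80,guard=6);st("down")
c=camera("side");cv2.imwrite("pics/s1.png",cv2.resize(c["image"][120:320,200:400],None,fx=3,fy=3))
c=camera("top");cv2.imwrite("pics/t1.png",cv2.resize(c["image"][120:320,200:400],None,fx=3,fy=3))
st("x")
E
```

```text
above 2.3 [559.   20.  249.9] [ 0.4 -0.4  0. ] [-0.    0.01  0.  ] 85.7 [-0.61  0.47  0.67  1.78 -0.34  1.01 -1.18]
down 3.24 [559.3  18.9 187.4] [-0.5 -0.5  0.2] [-0.01  0.01 -0.01] 85.7 [-0.57  0.55  0.62  1.84 -0.4   0.88 -1.12]
x 3.34 [559.3  19.  187.5] [0.2 0.8 0.1] [-0.   -0.02  0.03] 85.5 [-0.57  0.55  0.62  1.84 -0.4   0.88 -1.12]
```

View pics/s1.png

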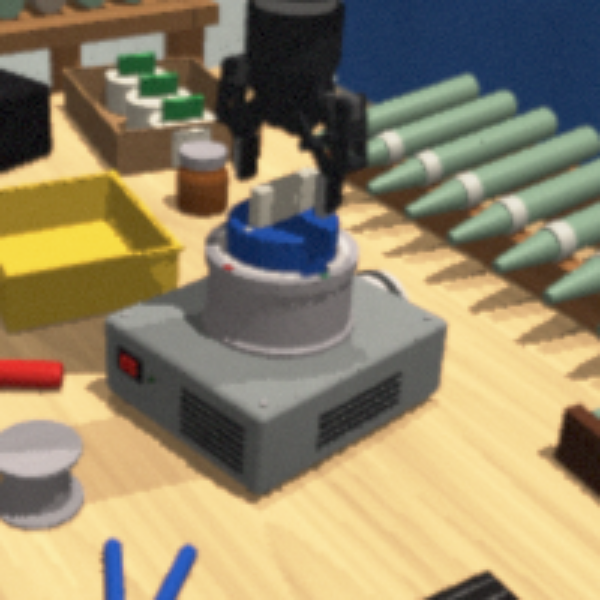

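The fingers straddle the white bar (about crop pixels 285,200), and the jaws open across it. I'll clamp, then press in steps.

```bash
cat >> h.py <<'E'
def st(t):
    from workcell import read_state
    s=read_state();print(t,round(s["time"],2),s["eef_pos"].round(1),s["ft_force"].round(1),s["torque"].round(2),round(s["finger_gap"],1),"q7",s["qpos"][6].round(3))
    return s
E
python3 - <<'E'
from h import *
from workcell import *
clamp();s=st("clamped")
p=s["eef_pos"];
for d in(3,6,7.5):
    movel([559.2,19,187.4-d],max_speed=30,guard=35);s=st("press%s"%d)
E
```

```text
clamped 3.99 [559.1  19.  187.2] [-0.7  0.1  3.6] [ 0.11  0.18 -0.  ] 12.9 q7 -1.124
press3 4.24 [559.3  19.  184.5] [-1.9  1.   7.4] [0.04 0.48 0.  ] 12.9 q7 -1.122
press6 4.49 [559.3  18.9 181.6] [-2.5 -0.2  8.6] [ 0.09  0.52 -0.02] 12.9 q7 -1.119
press7.5 4.74 [559.3  19.  180.2] [-2.3  0.5  8.3] [ 0.03  0.61 -0.01] 12.7 q7 -1.118
```

```bash
python3 - <<'E'
from h import *
from workcell import *
s=read_state();q0=np.array(s["qpos"])
yaw=lambda s:np.degrees(np.arctan2(s["tool_rot"][1,0],s["tool_rot"][0,0]))
print(yaw(s))
for d in(5,10,20,30,42):
    q=q0.copy();q[6]+=np.radians(d);goto_joints(q);s=st(d);print("  yaw",yaw(s).round(1))
    if abs(s["torque"][2])>1.0: print("stop");break
c=camera("side");cv2.imwrite("pics/s2.png",cv2.resize(c["image"][120:320,200:400],None,fx=3,fy=3))
E
```

```text
-78.00154620724102
5 4.99 [559.4  18.9 180.5] [-2.4  1.2  9.5] [-0.    0.79 -0.03] 13.0 q7 -1.03
  yaw -73.0
10 5.24 [559.3  18.9 180.5] [-2.7  0.5  9. ] [-0.04  0.79 -0.03] 13.2 q7 -0.943
  yaw -68.0
20 5.53 [559.4  18.9 180.5] [-2.8  0.   9.3] [0.04 0.73 0.04] 13.6 q7 -0.768
  yaw -58.0
30 5.83 [559.4  18.9 180.5] [-2.1 -0.7  9.1] [-0.05  0.75  0.05] 12.8 q7 -0.593
  yaw -48.0
42 6.15 [559.4  18.9 180.5] [-2.3 -0.3  9.4] [-0.09  0.71  0.02] 12.9 q7 -0.384
  yaw -36.0
```

View pics/s2.png

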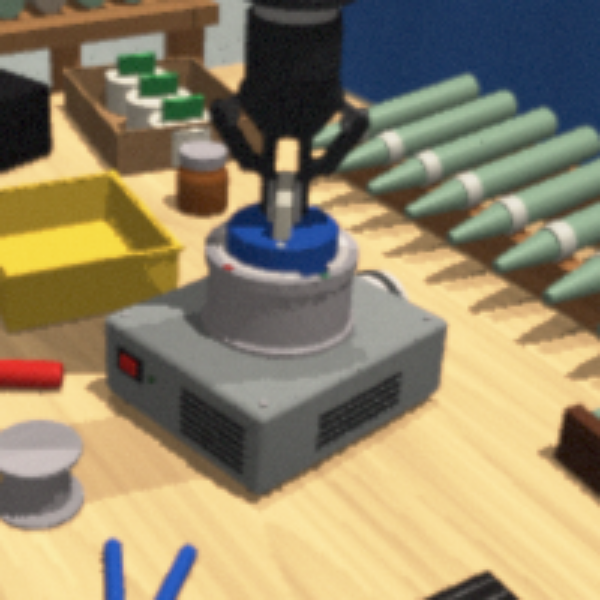

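The bar has turned with the gripper and the cover sits lower, with no rib torque. I'll carry on to 79°, let it rise, then lift.

```bash
python3 - <<'E'
from h import *
from workcell import *
s=read_state();q0=np.array(s["qpos"])
for d in(18,37):
    q=q0.copy();q[6]+=np.radians(d);goto_joints(q);s=st(d+42)
    if abs(s["torque"][2])>1.0: print("stop");raise SystemExit
p=s["eef_pos"]
for z in(183,186,189,192,195.5):
    movel([559.2,19,z],max_speed=40);s=st(z)
    if s["ft_force"][2]<-8: print("caught");break
E
```

```text
60 6.61 [559.4  18.9 180.8] [-2.3  0.   7.9] [ 0.    0.73 -0.03] 13.0 q7 -0.07
79 7.03 [559.4  18.8 180.8] [-2.5  0.5  9.1] [-0.02  0.7   0.01] 13.1 q7 0.262
183 7.28 [559.3  18.9 183.4] [-1.  -0.1  6.9] [-0.15  0.49 -0.01] 13.3 q7 0.259
186 7.53 [559.3  18.9 186.4] [-1.8 -0.3  6.1] [-0.19  0.39 -0.04] 13.1 q7 0.256
189 7.78 [559.3  18.9 189.5] [-2.1 -0.8  4.8] [-0.16  0.35  0.04] 13.3 q7 0.253
192 8.03 [559.3  18.9 192.4] [-0.5 -0.8  3.3] [-0.21  0.23 -0.03] 13.4 q7 0.251
195.5 8.28 [559.1  19.2 195.4] [-0.3  0.1 -2.4] [ 0.03  0.04 -0.05] 12.9 q7 0.248
```

```bash
python3 - <<'E'
from h import *
from workcell import *
print(movel([559.2,19,205],max_speed=40,guard=8));st("a")
print(movel([559.2,19,310],max_speed=150,guard=12));s=st("b")
c=camera("side");cv2.imwrite("pics/s3.png",c["image"])
E
```

```text
False
a 8.68 [559.3  19.1 205.2] [ 0.  -0.1 -2.9] [ 0.03  0.02 -0.02] 13.1 q7 0.24
False
b 9.53 [558.8  19.1 309.2] [ 0.1 -0.9 -3.6] [ 0.03 -0.01 -0.02] 13.0 q7 0.161
```

View pics/s3.png

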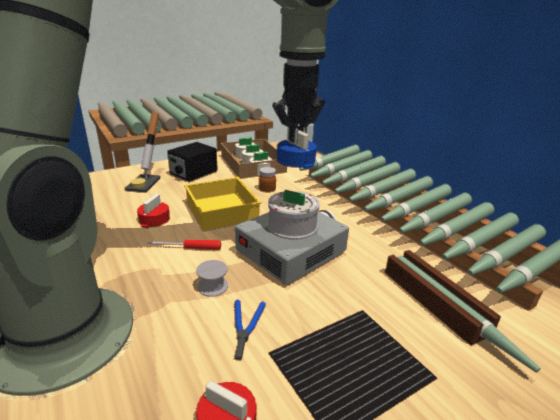

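Cover is off and in the gripper at (297,152), and the cartridge with its green bar shows in the pot at (294,198). Next the mat.

```bash
python3 - <<'E'
from h import *
from workcell import *
movep([456,-343,200],R(0));st("over")
movel([456,-343,62],max_speed=120,guard=12);st("near")
print(movel([456,-343,42],max_speed=25,guard=5));s=st("touch")
c=camera("side");cv2.imwrite("pics/s4.png",c["image"][60:])
E
```

```text
over 11.03 [ 457.  -342.   200.1] [ 0.4  0.9 -3.5] [-0.01 -0.02 -0.01] 13.2 q7 0.953
near 12.33 [ 456.3 -343.2   62.6] [ 0.1 -0.4 -2.6] [-0.05  0.01  0.02] 13.2 q7 1.076
True
touch 12.93 [ 455.9 -342.9   47.2] [-1.9  1.7 12.5] [0.34 0.38 0.02] 12.9 q7 1.089
```

View pics/s4.png

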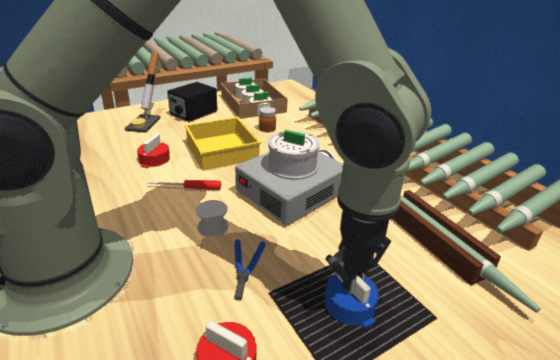

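The cover stands flat on the mat, near (352,295), and contact came at the expected height. Release, retreat, and measure the cartridge.

```bash
python3 - <<'E'
from h import *
from workcell import *
open_gripper();st("open")
movel([456,-343,130],max_speed=100,guard=10)
movep([480,-200,330],R(0));st("clear")
for n in("top","side"):
    c=camera(n);np.savez(f"{n}5.npz",**c);cv2.imwrite(f"pics/{n}5.png",c["image"])
    P=cloud(c);hsv=cv2.cvtColor(c["image"],cv2.COLOR_BGR2HSV);H,S,V=[hsv[...,i].astype(int) for i in range(3)]
    X,Y,Z=P[...,0],P[...,1],P[...,2]
    near=np.hypot(X-559,Y-19)<48
    g=near&(H>40)&(H<90)&(S>80)&(Z>140);print(n,"green",g.sum(),P[g].mean(0).round(1),np.percentile(Z[g],[2,50,98]).round(1))
    t=g&(Z>176);print(" top",t.sum(),P[t].mean(0).round(1),cv2.minAreaRect(P[t][:,:2].astype(np.float32)),rect(c,t,182))
    b=(np.hypot(X-456,Y+343)<90)&(H>100)&(H<130)&(S>130)&(Z>5);print(" blue",b.sum(),P[b].mean(0).round(1),cv2.minEnclosingCircle(P[b&(Z>35)][:,:2].astype(np.float32)),np.percentile(Z[b],[2,90]))
E
```

```text
open 13.68 [ 455.7 -342.6   46.8] [-0.7  0.9 -0.7] [-0.01  0.02  0.01] 85.3 q7 1.089
clear 15.63 [ 479.7 -200.3  329.1] [-0.5 -0.4 -0.2] [-0.    0.02 -0.01] 85.4 q7 0.587
top green 108 [558.2  19.5 179.1] [162.2 180.9 184.7]
 top 90 [558.8  20.1 181.2] ((558.9423828125, 19.895538330078125), (11.202790260314941, 54.53653335571289), 31.91327667236328) (array([558.9,  19.8,  54.6,  11.4, -56.9]), array([558.7,  20.1]))<stdin>:13: RuntimeWarning: Mean of empty slice.
  ret = um.true_divide(
Traceback (most recent call last):
IndexError: index -1 is out of bounds for axis 0 with size 0
```

View pics/top5.png

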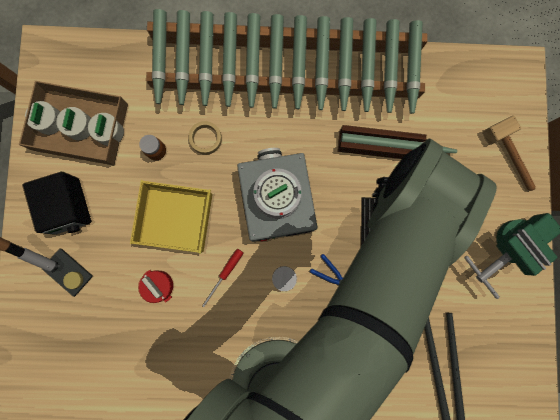

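Top view: the cartridge's green bar runs from (265,197) to (289,185), centred (559,20), top 181 mm, yaw −57°. The arm hides the mat. I'll move above the cartridge and take the second view.

```bash
python3 - <<'E'
from h import *
from workcell import *
movep([559,19.5,260],R(33));st("above")
for n in("side","top"):
    c=camera(n);np.savez(f"{n}6.npz",**c);cv2.imwrite(f"pics/{n}6.png",c["image"])
    P=cloud(c);hsv=cv2.cvtColor(c["image"],cv2.COLOR_BGR2HSV);H,S,V=[hsv[...,i].astype(int) for i in range(3)]
    X,Y,Z=P[...,0],P[...,1],P[...,2]
    g=(np.hypot(X-559,Y-19)<48)&(H>40)&(H<90)&(S>80)&(Z>140)&(Z<195)
    if g.sum()>10:
        t=g&(Z>177);print(n,g.sum(),np.percentile(Z[g],[2,50,98]).round(1)," top",t.sum(),P[t].mean(0).round(1),cv2.minAreaRect(P[t][:,:2].astype(np.float32)))
    b=(np.hypot(X-456,Y+343)<90)&(H>100)&(H<130)&(S>130)&(Z>5)
    if b.sum()>10:print(" blue",b.sum(),cv2.minEnclosingCircle(P[b&(Z>35)][:,:2].astype(np.float32)),np.percentile(Z[b],[2,90]).round(1))
E
```

```text
above 16.64 [559.   17.7 260.4] [0.1 0.  1. ] [-0.03 -0.03  0.02] 85.2 q7 0.734
side 224 [155.9 170.8 181.7]  top 66 [557.1  16.2 179.8] ((557.8780517578125, 16.404932022094727), (11.53650188446045, 52.876060485839844), 31.25319480895996)
 blue 1737 ((455.1766052246094, -343.5531005859375), 48.03606033325195) [ 6.8 43.3]
 blue 685 ((456.8105773925781, -340.6301574707031), 47.08049392700195) [ 6.9 44.7]
```

View pics/side6.png

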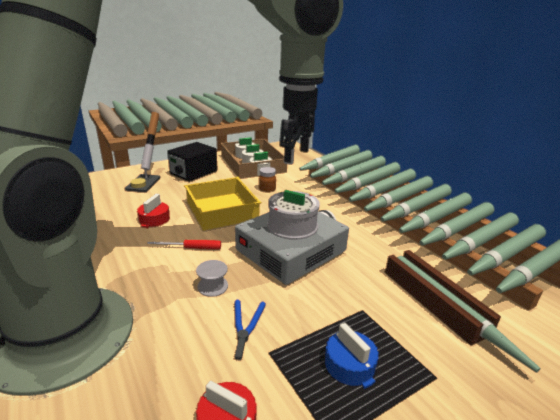

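The cover lies handle up on the mat: side pixel (352,355), flat top at 43 mm as expected. Both views put the green bar at about (558.5,18.5), yaw −58°, top about 182. Grip and draw.

```bash
python3 - <<'E'
from h import *
from workcell import *
movel([558.7,18.7,159],frame=R(32),max_speed=100,guard=6);st("down")
clamp();st("clamped")
print(movel([558.7,18.7,180],max_speed=50,guard=15));st("up20")
print(movel([558.7,18.7,300],max_speed=120,guard=15));st("up")
c=camera("side");cv2.imwrite("pics/s7.png",c["image"])
E
```

```text
down 17.9 [559.   18.7 159.5] [ 0.9 -0.3  0.8] [0.06 0.   0.01] 85.7 q7 0.803
clamped 18.57 [558.9  18.8 159.2] [0.4 0.  3.7] [ 0.2  -0.03 -0.  ] 10.8 q7 0.803
False
up20 19.13 [558.7  18.8 180.1] [ 0.  -0.6 -2.4] [-0.04  0.04  0.01] 10.8 q7 0.785
False
up 20.28 [558.4  18.7 299.3] [ 0.2  0.1 -2.4] [-0.02  0.05  0.01] 10.8 q7 0.694
```

View pics/s7.png

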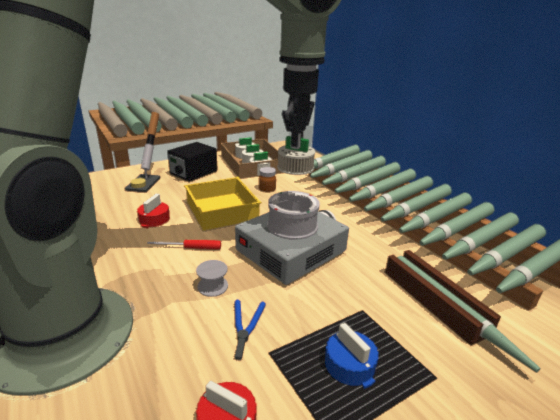

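Cartridge held clear of the pot at (297,155). Now over the bin, with touch expected at TCP z ≈ 56.

```bash
python3 - <<'E'
from h import *
from workcell import *
movep([493,328,220],R(84));st("over")
movel([493,328,72],max_speed=120,guard=12);st("near")
print(movel([493,328,50],max_speed=25,guard=5));s=st("touch")
for n in("side","top"):
    c=camera(n);cv2.imwrite(f"pics/{n}8.png",cv2.resize(c["image"][110:310,100:300],None,fx=3,fy=3))
E
```

```text
over 21.57 [494.1 326.3 220.5] [-0.1  0.2 -2.5] [-0.03 -0.02  0.03] 11.1 q7 0.982
near 22.95 [493.3 328.2  72.7] [-0.1  0.6 -1.7] [ 0.   -0.02  0.03] 10.6 q7 1.053
True
touch 23.59 [492.9 328.1  56.2] [-2.9 -1.2 12.9] [-0.6   0.45 -0.01] 10.6 q7 1.06
```

View pics/side8.png

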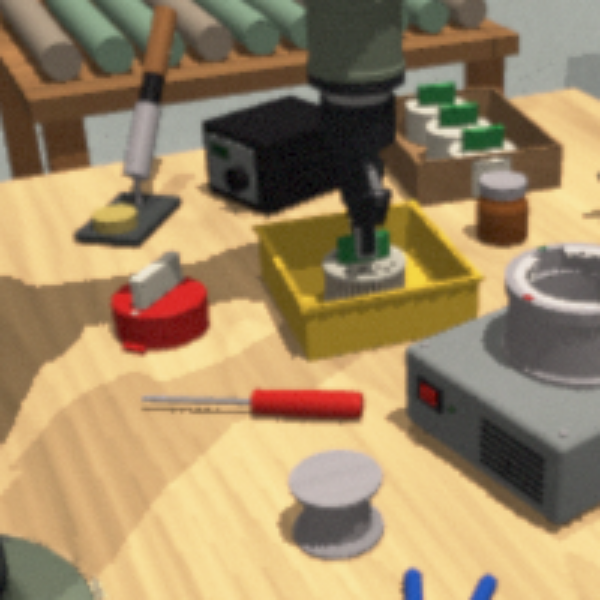

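The cartridge is upright on the bin floor, about crop pixel (365,270), with contact at z 56.2 as predicted. Release and retreat.

```bash
python3 - <<'E'
from h import *
from workcell import *
open_gripper();st("open")
movel([493,328,200],max_speed=120,guard=10)
movep([271,500,300],R(64));st("away")
for n in("side","top"):
    c=camera(n);cv2.imwrite(f"pics/{n}9.png",c["image"])
    P=cloud(c);hsv=cv2.cvtColor(c["image"],cv2.COLOR_BGR2HSV);H,S,V=[hsv[...,i].astype(int) for i in range(3)]
    X,Y,Z=P[...,0],P[...,1],P[...,2]
    g=(np.hypot(X-493,Y-328)<60)&(H>40)&(H<90)&(S>80)&(Z>30)
    if g.any(): print(n,g.sum(),P[g].mean(0).round(1),Z[g].max())
    b=(np.hypot(X-456,Y+343)<90)&(H>100)&(H<130)&(S>130)&(Z>5)
    if b.any(): print(" blue",P[b].mean(0).round(1),cv2.minEnclosingCircle(P[b&(Z>35)][:,:2].astype(np.float32)))
E
```

```text
open 24.4 [492.6 327.9  55.9] [0.5 0.3 0.2] [-0.01  0.05  0.05] 85.5 q7 1.06
away 26.89 [272.  499.3 299.6] [0.3 0.  0.1] [-0.03 -0.01  0.02] 85.3 q7 0.144
side 146 [490.9 323.4  66.9] 79.27641431658185
 blue [ 438.4 -358.5   33.6] ((455.5479431152344, -343.6947021484375), 47.80895233154297)
top 109 [492.2 326.3  73.2] 85.06379651171164
 blue [ 455.1 -334.2   38.9] ((456.6959228515625, -341.2684020996094), 47.509376525878906)
```

View pics/top9.png

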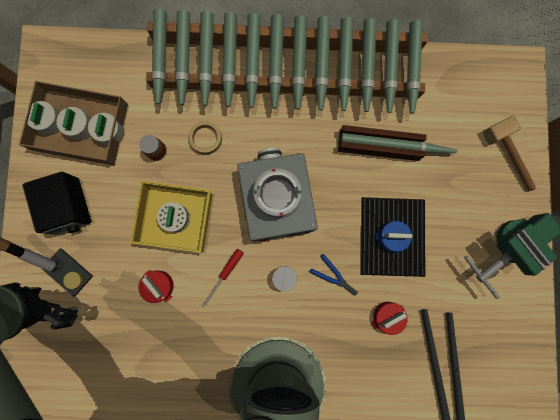

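View pics/side9.png

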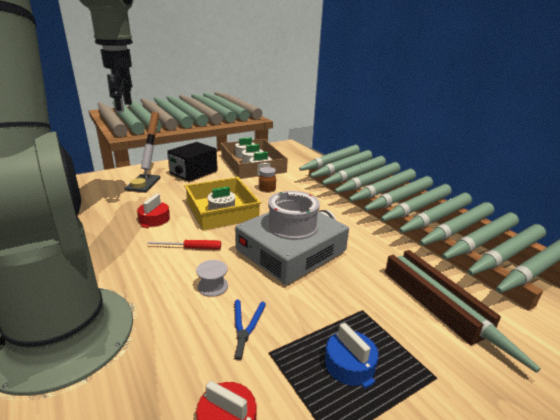

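The cover is inside the mat (top view 396,236) and the cartridge stands in the middle of the bin (172,216). The pipe, jar (152,147) and tape (205,138) haven't moved.

```bash
python3 -c "
from workcell import *
print(finish_job())"
```

```text
the job is handed in; nothing more can be done
None
```

The job is done and handed in at about 27 s of the 61 s allowed. No verdict is reported.

**What I did:**
- **Cover off:** I pinched the blue cover's bar, pressed it about 7 mm (about 9 N) and held it down through a 79° anticlockwise turn. Torque about the turning axis stayed below 0.1 N·m. It then rose free in the notches and I lifted it off.
- **Cover down:** I set it handle up on the mat.
- **Cartridge:** I drew it out by the green bar and stood it on the bin floor.

**Last checks:**
- **Cover:** both views put it at about (456, −342), well inside the mat. Its flat top was at 43–44 mm, where 43 was expected.
- **Cartridge:** it is at about (492, 326), near the bin's centre. The top of its bar read 79–85 mm, the two views differing by about 6 mm, where 79 was expected. It touched the floor at the predicted height and stands upright.
- **Other things:** in the pictures the pipe, jar and tape look unmoved; I did not measure them.
- **Disagreement:** the two cameras differed by about 2–4 mm in position, so I used values between them. No check failed.

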